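Stow the measuring cups in their drawer insert

TASK

Put the two loose measuring cups away in the wooden drawer insert: each upright in the round pocket of its own size, fully down on the pocket's floor with its handle lying in its slot. Set them in gently, without dropping or forcing them, and leave the small cup stowed and the mug and the jar where they stand.

Things in the scene. Friction and masses are not known exactly. Their poses are not given: they have to be found in the camera images.
- insert: drawer insert of mid-brown wood, fixed on the worktop, 200 mm (x) by 258 mm (y). Origin: centre of its underside; z up, +x to its back, -x roughly to the robot. Its rear (x -8 to +100 mm) is a block, top 50 mm above the worktop, with three round pockets side by side: large, middle, small from -y to +y. A stowed cup's rim stands 4 mm above the block, handle through its slot.
- insert_bay (a point): centre of the floor of the insert's open front bay (x -92 to -8 mm in the insert's frame, floor 4 mm above the worktop, bordered by a rim 8 mm thick and 24 mm high). From each pocket a slot 20 mm wide, as deep as the block, runs along -x through a 12 mm ridge into the bay; stowed handles end in the bay, free on both sides. Axes as the insert's.
- large_cup_centre (a point): the large measuring cup: a round steel bowl, 80 mm across its rim, 72 mm across its flat base, 50 mm tall, wall 2.5 mm, open at the top, about 150 g; it stands on its base. This point lies on the bowl's axis, half-way up (25 mm above its underside). z up; the handle runs out from the rim along -x.
- large_cup_grip (a point): the middle of the free part of the large cup's dark wooden handle, 88 mm from the bowl's axis along -x and 43 mm above the cup's underside. The handle is a level bar, 14 mm wide (y) and 10 mm thick (z, its top 2 mm below the rim), reaching 85 mm out from the rim; axes as the cup's.
- large_pocket (a point): where the large cup's centre point lies when that cup is stowed: on the axis of the large round pocket, 25 mm above the pocket's floor, at (47, -76) mm of the insert's own x and y. The pocket is 86 mm across; its floor is 4 mm above the worktop. Axes as the insert's: the pocket's slot for the handle runs from it along -x.
- middle_cup_centre (a point): the middle measuring cup: a round steel bowl, 66 mm across its rim, 59 mm across its flat base, 42 mm tall, wall 2.5 mm, open at the top, about 110 g; it stands on its base. This point lies on the bowl's axis, half-way up (21 mm above its underside). z up; the handle runs out from the rim along -x.
- middle_cup_grip (a point): the middle of the free part of the middle cup's dark wooden handle, 81 mm from the bowl's axis along -x and 35 mm above the cup's underside. The handle is a level bar, 14 mm wide (y) and 10 mm thick (z, its top 2 mm below the rim), reaching 85 mm out from the rim; axes as the cup's.
- middle_pocket (a point): where the middle cup's centre point lies when that cup is stowed: on the axis of the middle round pocket, 21 mm above the pocket's floor, at (40, 13) mm of the insert's own x and y. The pocket is 72 mm across; its floor is 12 mm above the worktop. Axes as the insert's: the pocket's slot for the handle runs from it along -x.
- small_cup_centre (a point): the small measuring cup: a round steel bowl, 54 mm across its rim, 48 mm across its flat base, 34 mm tall, wall 2.5 mm, open at the top, about 80 g; it already stands stowed in the small pocket, loose, with its handle through its slot, and must stay there. This point lies on the bowl's axis, half-way up (17 mm above its underside). z up; the handle runs out from the rim along -x.
- small_pocket (a point): where the small cup's centre point lies when that cup is stowed: on the axis of the small round pocket, 17 mm above the pocket's floor, at (34, 89) mm of the insert's own x and y. The pocket is 60 mm across; its floor is 20 mm above the worktop. Axes as the insert's: the pocket's slot for the handle runs from it along -x.
- mug: a white and dark grey glazed stoneware mug, 78 mm across, 74 mm tall, its handle at -y, standing loose on a cork coaster near the front of the hob; origin under its middle, z up. A bystander.
- coaster: the round cork coaster under the mug, 94 mm across, 9 mm thick; origin at the centre of its underside. It is fixed to the worktop.
- oats: a glass jar of pale oats with a wooden lid, 69 mm across, 98 mm tall, standing loose at the back; origin at the centre of its underside. A bystander.

How it is judged:
By the outcome, as a careful person would: the job done as asked, in the order asked, and still so for the second after the job is handed in, with the robot touching nothing.
It also fails if it takes over 48 s, if anything falls off the work surface, if the arm or the gripper's body presses on something with over 40 N, if the wrist force passes 120 N, or if a joint passes its speed limit or range.

ROBOT

A 6-joint arm with a two-finger parallel gripper is mounted at the origin on a cart in front of the work surface, level with it; the furniture and walls round the work are solid. World frame = base frame: x ahead of the robot, y to its left, z up, the work surface at z = 0. Lengths are in mm, angles in degrees, forces in N, time in s.
With the tool pointing down it reaches from about 350 to 975 mm from the base axis. Payload 4.9 kg.
Tool frame: the origin (TCP) lies at the very end of the fingers, on their centre line; the grasp point (between the pads) lies 19 mm behind it; z points along the fingers, y is the direction in which the jaws open and shut (so a half turn about z gives the same grasp; the last joint's range is limited). The gripper opens to 85 mm and grips with 20 to 120 N. Pads are 22 mm wide; open, the fingers measure 114 mm over their backs; the gripper's body (76 mm by 85 mm) begins 54 mm behind the grasp point. The pads swing forward as they close: fully open they stand 13 mm farther back than shut.
Start: joints at [-70.302, 3.019, 92.412, -0, 84.569, -6.818], TCP at [279.027, -559.237, 231.304] pointing down, gripper open.
Joint ranges: [-172.51, 172.51], [-57.92, 126.97], [3.15, 148.05], [-58.71, 238.71], [5.1, 150.11], [-179.66, 179.66]. Speed limits (degrees/s): [147.25, 147.25, 180, 180, 180, 180].

INTERFACE

Orientations are given as a 3x3 rotation matrix whose columns are the frame's x, y, z axes.
In Python, from workcell import arm, read_camera, camera_params gives the robot as it stands. The module is installed in compiled form; this text tells all that it offers.
- The arm moves only by the tool apply_moves, never from a script. Its argument "motion" is a list of rows, each an object with "twist": the turn, a rotation vector about the world's x, y, z in rad, a list of three; "travel": the shift along the world's x, y, z in cm, a list of three; "gripper": the opening, from 0 (shut) to 1 (fully open). In form: [{"twist": [wx, wy, wz], "travel": [dx, dy, dz], "gripper": gripper}, ...]. A call has 1 to 12 rows; each row shifts and turns the pose as measured when the row begins; what a row does not reach is not made up. A row lasts 1/8 s, in which the tool goes at most 62.5 mm and 10.7 degrees, less where a joint would pass 70% of its speed; a pose out of reach is approached as far as the arm can. A call with a gripper value outside its range is refused whole. The fingers move at their own pace and stop on an object; "newtons" is the grip in N (left out, the last holds). Time passes only in rows, so rows that do not move let the fingers close. It gives the time, the measured TCP pose, the force and the opening at its end, in the units of the state.
- arm.state(): the state, without advancing time (a new reading comes with each control period).
- read_camera(name): name is "scene" or "top"; returns (picture, depth): 420x560x3 uint8, blue, green, red; 420x560 float32, mm along the optical axis (not along the pixel's ray), 0 where there is no reading.
- camera_params(name): a dict with "fx", "fy", "cx", "cy" (pixels), "R" (3x3) and "t" (3): a world point X has camera coordinates R X + t. Camera axes: x right, y down, z forward; pixel columns grow to the right and rows downward; lengths in mm; the calibration is good to about 2 mm. A picture is of the moment at which its call begins. camera_params takes no time and is no camera call.
- arm.finish_job(): hands the job in, once; it reports no verdict.
The state is a dict: "t": time; "q": joint angles; "joint_vel": joint speeds; "joint_efforts": joint torques, N m; "eef_pos": TCP position; "tool_rot": TCP orientation; "contact_force": force on the tool from outside, world axes, zero at the start; "torque": the same for the moment, N m; "finger_gap": opening from 0.0 (shut) to 1.0 (fully open).
Only numpy, scipy, OpenCV 4.12 (cv2) and the standard library are available. Lean on these libraries where they do the work, as an engineer would, in place of code of your own. Each camera call takes 0.05 s, during which the arm holds its last target. There are 200 camera calls.

## Working session

There is one attempt and no reset: what is moved stays moved. The work goes in short steps, Python scripts to look and compute and a tool call to move; the robot and the scene stay as the last step left them, time stands still between calls to the robot, and variables do not carry over. Pictures are saved under pics/ and viewed, about 8 in all and at most 12, crops included, and the job is handed in when it is done.

Besides the shell and the picture viewer there is one more tool, called as name(argument=value, ...) on one line, values as JSON. apply_moves: Moves the arm, as the interface text tells. Its arguments: {"type":"object","properties":{"motion":{"type":"array"},"newtons":{"type":"number"}},"required":["motion"]}

```bash
mkdir -p pics
cat > h.py <<'E'
import numpy as np,cv2
from workcell import arm,read_camera,camera_params
def cloud(n):
    im,d=read_camera(n);p=camera_params(n)
    v,u=np.mgrid[:420,:560]
    c=np.stack([(u-p['cx'])/p['fx']*d,(v-p['cy'])/p['fy']*d,d],-1)
    W=(c-np.array(p['t']))@np.array(p['R'])
    W[d==0]=np.nan
    return im,d,W
def ray(n,u,v,z):
    p=camera_params(n);R=np.array(p['R']);C=-R.T@np.array(p['t'])
    r=R.T@np.array([(u-p['cx'])/p['fx'],(v-p['cy'])/p['fy'],1.])
    return C+r*(z-C[2])/r[2]
E
python3 - <<'E'
from h import *
for n in('top','scene'):
    im,d,W=cloud(n);cv2.imwrite(f'pics/{n}0.png',im);np.savez(f'{n}0.npz',im=im,d=d,W=W)
    p=camera_params(n);print(n,p['fx'],-np.array(p['R']).T@p['t'],np.round(p['R'],2).tolist())
print(arm.state())
E
```

```text
top 528.9933809220109 [ 266.99488461   50.31034511 1474.01866643] [[0.11, -0.99, 0.0], [-0.97, -0.1, -0.23], [0.23, 0.02, -0.97]]
scene 395.3455833592654 [ 64.00564158 582.75544437 781.42064168] [[-0.7, -0.72, 0.01], [-0.51, 0.48, -0.71], [0.51, -0.5, -0.7]]
{'t': 0.1, 'q': array([-7.03025713e+01,  3.05746929e+00,  9.24849118e+01, -1.50188581e-03,
        8.45707093e+01, -6.81790413e+00]), 'joint_vel': array([-0.03171888, -0.11251429, -0.11992968, -0.02585005,  0.00117587,
        0.02583238]), 'joint_efforts': array([ 1.32837981e-04, -3.94904602e+01, -3.71362102e+01, -1.13729486e-04,
        3.92274684e-03,  3.73242881e-05]), 'eef_pos': array([ 278.8233265 , -558.71170561,  230.13560658]), 'tool_rot': array([[ 8.94813876e-01,  4.46438854e-01, -6.89843010e-04],
       [ 4.46439339e-01, -8.94811989e-01,  1.84950747e-03],
       [ 2.08412201e-04, -1.96293801e-03, -9.99998052e-01]]), 'contact_force': array([ 0.65105705, -0.20320891,  0.09352774]), 'torque': array([ 0.02742768, -0.04072826, -0.05976995]), 'finger_gap': 1.0026863043662366}
```

View pics/top0.png

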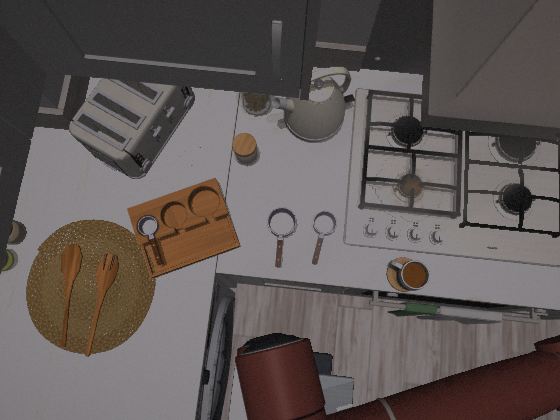

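View pics/scene0.png

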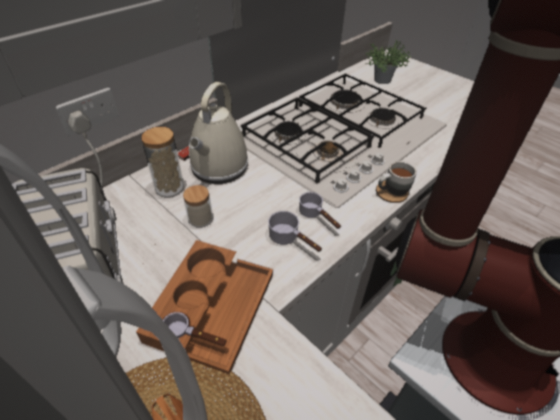

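Run:
```python
from h import *
a=np.load('top0.npz');im,W=a['im'],a['W']
c=cv2.resize(im[170:280,120:345],None,fx=3.5,fy=3.5,interpolation=cv2.INTER_CUBIC)
a2=np.load('scene0.npz')
z=np.nan_to_num(W[170:280,120:345,2]);zc=cv2.applyColorMap(np.clip(z*4+20,0,255).astype(np.uint8),cv2.COLORMAP_JET)
zc=cv2.resize(zc,(c.shape[1],int(c.shape[0]*.53)),interpolation=0)
cv2.imwrite('pics/c1.png',np.vstack([np.clip(c*1.8,0,255).astype(np.uint8)[:385],zc])[:600])
np.set_printoptions(precision=0,suppress=True,linewidth=200)
print(W[222,260:340,2]);print(W[205:260:2,279,2]);print(W[195:250:2,185,2])
for u,v in((282,222),(279,265),(324,223),(317,262),(148,226),(175,213),(205,202),(245,145),(409,272)):print(u,v,W[v,u],im[v,u])
hsv=cv2.cvtColor(im,cv2.COLOR_BGR2HSV)
for u,v in((185,235),(279,258),(317,258),(262,222),(282,222)):print(hsv[v,u])
```

```text
[ 4.  2. -3. -4. -2.  3. -9. 48. 50. 11.  4. -1.  9.  2.  4. -4.  6.  5.  0.  3.  8.  6.  3.  1.  3.  9.  5.  2.  5.  5. -1.  2.  0. -3. 22. 50.  1. -2. -7. -2. -1.  2.  5. -1. -1. -2.  2.  1. -9.
  1.  4.  1.  0. 39. -3.  1.  7.  2.  2. -2.  0.  0. -1.  9.  8.  3.  5.  3.  8.  3.  7.  3.  1.  2. 16. 34. 44.  1.  1.  3.]
[-2. 47. 38. 17. -2.  1.  2.  3.  1. -1.  2.  2.  6.  1.  4. 48. 42. 46. 40. 48. 42. 51. 44. 46. 49. 46. 46. 50.]
[49. 48. 46. 52. 49. 46. 48.  7.  7.  9. 19.  6. 16. 52. 50. 51. 52.  7.  7.  6.  1.  5.  1. -3. -1.  3.  9.  6.]
282 222 [546.  75.   3.] [143 139 142]
279 265 [420.  70.  45.] [56 60 79]
324 223 [555. -43.   5.] [142 138 140]
317 262 [445. -34.  -5.] [87 87 94]
148 226 [492. 446.  18.] [142 137 143]
175 213 [537. 378.  12.] [ 48  80 126]
205 202 [580. 299.   4.] [ 47  81 125]
245 145 [730. 197.  98.] [ 67  99 132]
409 272 [ 437. -276.   63.] [27 52 87]
[ 13 154 126]
[ 6 74 86]
[ 5 64 80]
[144   9 142]
[143   7 143]
```

View pics/c1.png

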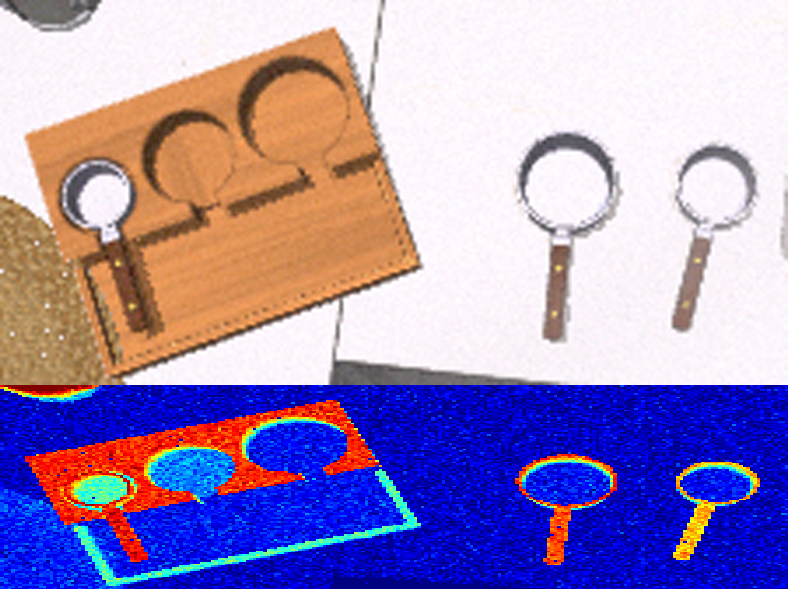

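```bash
cat >> h.py <<'E'
from scipy.optimize import least_squares
def proj(n,P):
    p=camera_params(n);c=np.array(p['R'])@np.asarray(P,float)+p['t']
    return c[0]/c[2]*p['fx']+p['cx'],c[1]/c[2]*p['fy']+p['cy']
def rays(n,uv,z): return np.array([ray(n,u,v,z)[:2] for u,v in uv])
def circ(P,r,c0):
    s=least_squares(lambda c:np.hypot(*(P-c).T)-r,c0,loss='soft_l1',f_scale=1.0)
    return s.x,np.median(np.abs(s.fun)),np.median(np.hypot(*(P-s.x).T))
def edge(mask,hole=False):
    # subpixel-ish boundary: midpoints between mask pixels and 4-neighbours outside
    out=[]
    for dv,du in((0,1),(0,-1),(1,0),(-1,0)):
        nb=np.roll(mask,(-dv,-du),(0,1));v,u=np.nonzero(mask&~nb);out.append(np.c_[u+du/2,v+dv/2])
    return np.vstack(out)
def cup(n,W,c0,r,h,yaw0=None):
    """c0 rough bowl centre; returns centre xy, yaw of cup +x axis (deg)"""
    m=(W[...,2]>h-17)&(W[...,2]<h+15)&(np.hypot(W[...,0]-c0[0],W[...,1]-c0[1])<r+105)
    k,lab,st,_=cv2.connectedComponentsWithStats(m.astype(np.uint8),connectivity=8)
    L=rays(n,np.c_[np.nonzero(m)[::-1]],h)
    uv=np.c_[np.nonzero(m)[::-1]];c=np.array(c0,float)
    E=edge(m);P=rays(n,E,h)
    for _ in range(4):
        D=np.hypot(*(P-c).T);s=(abs(D-r)<(8 if _<2 else 5));c,res,_r=circ(P[s],r,c)
    D=np.hypot(*(L-c).T);s=(D>r+8)&(D<r+90)
    H=rays(n,uv[s],h-2);d=H-c;yaw=np.degrees(np.arctan2(*(-np.median(d,0))[::-1]))
    g=lambda P:P
    # line fit of the handle
    vx,vy,x0,y0=cv2.fitLine(H.astype(np.float32),cv2.DIST_HUBER,0,.01,.01).ravel()
    if np.dot([vx,vy],np.median(d,0))>0:vx,vy=-vx,-vy
    off=(-(x0-c[0])*vy+(y0-c[1])*vx)
    return c,yaw,np.degrees(np.arctan2(vy,vx)),off,res,s.sum(),np.max(np.hypot(*d.T))
E
python3 - <<'E'
from h import *
np.set_printoptions(precision=1,suppress=True)
for n in('top','scene'):
    a=np.load(n+'0.npz');W=a['W']
    print(n,'L',cup(n,W,(546,75),40,50));print(n,'M',cup(n,W,(555,-43),33,42));print(n,'S',cup(n,W,(492,446),27,54))
    blk=(W[...,2]>30)
    for c0,r in(((580,299),43),((537,378),36)):
        m=~blk&(np.hypot(W[...,0]-c0[0],W[...,1]-c0[1])<70)
        P=rays(n,edge(m),50);c=np.array(c0,float)
        for _ in range(5):
            D=np.hypot(*(P-c).T);s=abs(D-r)<(10 if _<2 else 5);c,res,rm=circ(P[s],r,c)
        print(n,'pocket',c,res,rm,s.sum())
    m=(abs(W[...,2]-50)<8)&(np.hypot(W[...,0]-545,W[...,1]-380)<160)&(W[...,0]>440)
    P=rays(n,np.c_[np.nonzero(m)[::-1]],50)
    q=cv2.minAreaRect(P.astype(np.float32));print(n,q)
    print('oats',np.nanmedian(W[(abs(W[...,2]-98)<6)&(np.hypot(W[...,0]-730,W[...,1]-197)<45)],0))
E
```

```text
top L (array([540.6,  76.3]), np.float64(54.95153718298309), np.float32(120.460434), np.float64(80.73049444647168), np.float64(1.3199671535375046), np.int64(302), np.float64(129.8684933086116))
top M (array([551.9, -41.7]), np.float64(-17.896789144602334), np.float32(44.764004), np.float64(59.57243900301889), np.float64(1.1806739381549693), np.int64(278), np.float64(123.45474639860915))Traceback (most recent call last):
  File "<stdin>", line 5, in <module>
  File "h.py", line 32, in cup
    L=rays(n,np.c_[np.nonzero(m)[::-1]],h)
  File "h.py", line 18, in rays
    def rays(n,uv,z): return np.array([ray(n,u,v,z)[:2] for u,v in uv])
                                       ~~~^^^^^^^^^
  File "h.py", line 11, in ray
    p=camera_params(n);R=np.array(p['R']);C=-R.T@np.array(p['t'])
ValueError: time passes only in moves, steps and waits
```

```bash
python3 - <<'E'
s=open('h.py').read()
s=s.replace("from workcell import arm,read_camera,camera_params","from workcell import arm,read_camera,camera_params as _cp\nfrom functools import lru_cache\ncamera_params=lru_cache(None)(_cp)")
s=s.replace("s=(D>r+8)&(D<r+90)","d=L-c;a=np.degrees(np.arctan2(-d[:,1],-d[:,0]))-yaw0;s=(D>r+8)&(D<r+90)&(abs((a+180)%360-180)<15)")
s=s.replace("yaw0=None","yaw0=0")
open('h.py','w').write(s)
E
cat > m.py <<'E'
from h import *
np.set_printoptions(precision=1,suppress=True)
for n in('top','scene'):
    a=np.load(n+'0.npz');W=a['W']
    for nm,c,r,h,y in(('L',(541,76),40,50,-3),('M',(552,-42),33,42,8),('S',(492,446),27,54,16)):
        print(n,nm,*[np.round(x,1) for x in cup(n,W,c,r,h,y)])
    blk=(W[...,2]>30)
    for c0,r in(((580,299),43),((537,378),36)):
        m=~blk&(np.hypot(W[...,0]-c0[0],W[...,1]-c0[1])<70)
        P=rays(n,edge(m),50);c=np.array(c0,float)
        for _ in range(5):
            D=np.hypot(*(P-c).T);s=abs(D-r)<(10 if _<2 else 5);c,res,rm=circ(P[s],r,c)
        print(n,'pocket',c,res,rm,s.sum())
    m=(abs(W[...,2]-50)<8)&(np.hypot(W[...,0]-545,W[...,1]-380)<160)&(W[...,0]>440)
    P=rays(n,np.c_[np.nonzero(m)[::-1]],50)
    q=cv2.minAreaRect(P.astype(np.float32));print(n,q)
    print('oats',np.nanmedian(W[(abs(W[...,2]-98)<6)&(np.hypot(W[...,0]-730,W[...,1]-197)<45)],0))
E
python3 m.py
```

```text
top L [540.6  76.3] 1.1 0.5 -1.0 1.3 146 124.7
top M [551.9 -41.7] -5.4 -8.7 -4.4 1.2 42 116.1
top S [488.5 438.9] 25.6 31.9 8.6 2.4 149 112.5
top pocket [569.4 294.1] 1.405905911841682 41.60961877769887 118
top pocket [523.8 370.1] 1.5982253593414413 34.60569850372002 102
top ((588.0368041992188, 393.1890563964844), (235.95680236816406, 261.2325744628906), 29.71419906616211)
oats [732.9 200.6  96.8]
scene L [542.9  75.5] -2.0 1.2 4.8 1.7 184 128.4
scene M [554.6 -42.9] -5.0 -8.0 -2.8 1.7 4 76.1
scene S [488.4 447.6] 28.1 33.8 8.7 2.4 224 115.7
scene pocket [573.  297.3] 0.842015222119997 42.75116527087722 73
scene pocket [527.6 374.2] 0.8781209560269332 35.889474344195634 71
scene ((583.5541381835938, 390.50396728515625), (224.9352264404297, 263.52783203125), 30.687902450561523)
oats [732.7 203.3  97.6]
```

```bash
sed -i "s/40,50,-3/40,50,-1/; s/33,42,8/33,42,-9/; s/27,54,16/27,54,26/; s/blk=.*/blk=cv2.medianBlur(np.nan_to_num(W[...,2]).astype(np.float32),3)>42/; s/(abs(W\[...,2\]-50)<8)/(abs(cv2.medianBlur(np.nan_to_num(W[...,2]).astype(np.float32),3)-50)<7)/" m.py; sed -i "s/(W\[...,2\]>h-17)/(W[...,2]>h-11)/" h.py; python3 m.py
```

```text
top L [540.5  76.4] 1.2 0.5 -1.1 1.3 146 124.5
top M [552.1 -41.9] -9.4 -9.3 -0.2 1.2 145 118.4
top S [488.1 438.6] 26.5 27.2 1.4 2.4 153 111.9
top pocket [571.7 296.3] 0.7291707859380665 42.51304605417748 117
top pocket [526.1 372.5] 0.677162125716233 35.597255003844914 98
top ((587.5479736328125, 392.9100646972656), (234.83108520507812, 261.2325744628906), 29.71419906616211)
oats [732.9 200.6  96.8]
scene L [542.7  75.9] -1.5 0.3 2.9 1.7 180 128.2
scene M [554.5 -42.7] -11.9 -9.4 3.7 1.8 144 121.6
scene S [482.9 446.2] 31.8 28.6 -3.3 1.8 279 110.3
scene pocket [570.4 299.1] 2.0270389487372213 41.133720651136564 127
scene pocket [525.1 375.3] 1.682190373663321 34.377112160867355 122
scene ((584.9144287109375, 391.8558349609375), (228.40989685058594, 264.4185485839844), 30.76653480529785)
oats [732.7 203.3  97.6]
```

apply_moves(motion=[{"twist": [0,0,0],"travel": [1.5,5.7,0],"gripper": 0.5},{"twist": [0,0,-0.05],"travel": [1.6,5.8,0],"gripper": 0.5},{"twist": [0,0,-0.05],"travel": [1.6,5.8,0],"gripper": 0.5},{"twist": [0,0,-0.05],"travel": [1.6,5.8,0],"gripper": 0.5},{"twist": [0,0,-0.05],"travel": [1.6,5.8,0],"gripper": 0.5},{"twist": [0,0,-0.05],"travel": [1.6,5.8,0],"gripper": 0.5},{"twist": [0,0,-0.05],"travel": [1.6,5.8,0],"gripper": 0.5},{"twist": [0,0,-0.05],"travel": [1.6,5.8,-1],"gripper": 0.5},{"twist": [0,0,-0.05],"travel": [1.6,5.8,-2],"gripper": 0.5},{"twist": [0,0,-0.05],"travel": [1.6,5.5,-2],"gripper": 0.5},{"twist": [0,0,0],"travel": [1.6,5,-3],"gripper": 0.5}], newtons=60)

```text
t: 1.48
eef_pos: [453.9, 82.7, 146.8]
tool_rot: [[1.0, -0.011, 0.01], [-0.011, -1.0, 0.006], [0.01, -0.006, -1.0]]
contact_force: [0.5, -0.6, -0.0]
finger_gap: 0.5
```

apply_moves(motion=[{"twist": [0,0,0.02],"travel": [0,-0.7,-4],"gripper": 0.5},{"twist": [0,0,0],"travel": [0,0,-3],"gripper": 0.5},{"twist": [0,0,0],"travel": [0,0,0],"gripper": 0.5}])

```text
t: 1.85
eef_pos: [451.0, 80.3, 71.4]
tool_rot: [[1.0, 0.019, 0.003], [0.019, -1.0, 0.006], [0.004, -0.006, -1.0]]
contact_force: [0.5, -0.1, 0.8]
finger_gap: 0.501
```

Run:
```python
from h import *
im,d,W=cloud('scene');s=arm.state();print(s['eef_pos'],s['tool_rot'])
u,v=map(int,proj('scene',(453.5,75,45)))
c=np.ascontiguousarray(im[max(v-100,0):v+60,u-120:u+120]);
cv2.imwrite('pics/g1.png',cv2.resize(np.clip(c*1.6,0,255).astype(np.uint8),None,fx=3,fy=3,interpolation=2));print(u,v)
```

```text
[452.25082446  80.22394572  73.01761184] [[ 0.99979624  0.01910426  0.00651903]
 [ 0.01906215 -0.99979742  0.00646096]
 [ 0.00664114 -0.00633538 -0.99995788]]
309 241
```

View pics/g1.png

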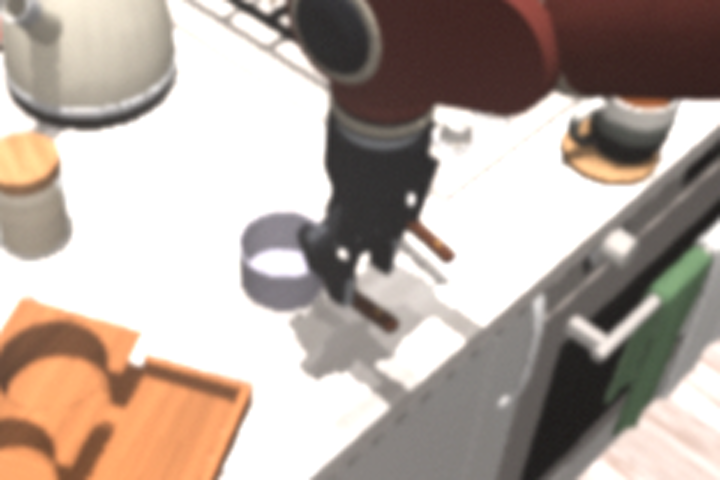

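apply_moves(motion=[{"twist": [-0.006,0.006,-0.01],"travel": [0.1,-0.5,0],"gripper": 0.5},{"twist": [0,0,0],"travel": [0,0,-2],"gripper": 0.5},{"twist": [0,0,0],"travel": [0,0,-2],"gripper": 0.5},{"twist": [0,0,0],"travel": [0,0,-1],"gripper": 0.5},{"twist": [0,0,0],"travel": [0,0,0],"gripper": 0.5}])

```text
t: 2.52
eef_pos: [460.5, 72.9, 30.9]
tool_rot: [[1.0, 0.005, 0.016], [0.005, -1.0, -0.001], [0.016, 0.001, -1.0]]
contact_force: [-0.1, 0.4, -0.5]
finger_gap: 0.499
```

apply_moves(motion=[{"twist": [0,0.012,0],"travel": [-0.6,0.2,-0.5],"gripper": 0.5},{"twist": [0,0,0],"travel": [0,0,0],"gripper": 0.5},{"twist": [0,0,0],"travel": [0,0,0],"gripper": 0.5}])

```text
t: 2.9
eef_pos: [455.9, 74.9, 27.9]
tool_rot: [[1.0, 0.004, 0.007], [0.004, -1.0, -0.001], [0.007, 0.001, -1.0]]
contact_force: [1.2, -0.8, -0.2]
finger_gap: 0.502
```

apply_moves(motion=[{"twist": [0,0.006,0],"travel": [-0.1,0,-0.3],"gripper": 0.5},{"twist": [0,0,0],"travel": [0,0,0],"gripper": 0.3},{"twist": [0,0,0],"travel": [0,0,0],"gripper": 0.1},{"twist": [0,0,0],"travel": [0,0,0],"gripper": 0},{"twist": [0,0,0],"travel": [0,0,0],"gripper": 0},{"twist": [0,0,0],"travel": [0,0,0],"gripper": 0}])

```text
t: 3.65
eef_pos: [455.2, 75.0, 25.3]
tool_rot: [[1.0, 0.005, 0.001], [0.005, -1.0, -0.001], [0.001, 0.001, -1.0]]
contact_force: [-0.5, -0.0, 0.1]
finger_gap: 0.147
```

apply_moves(motion=[{"twist": [0,0,0],"travel": [0,0,1.5],"gripper": 0},{"twist": [0,0,0],"travel": [0,0,3],"gripper": 0},{"twist": [0,0,0],"travel": [0,0,3],"gripper": 0},{"twist": [0,0,0],"travel": [0,0,1],"gripper": 0}], newtons=80)

```text
t: 4.15
eef_pos: [453.0, 74.9, 112.8]
tool_rot: [[1.0, 0.004, -0.003], [0.004, -1.0, -0.001], [-0.003, 0.001, -1.0]]
contact_force: [0.0, 0.7, -1.7]
finger_gap: 0.146
```

apply_moves(motion=[{"twist": [0,0,0.03],"travel": [0.2,1,0],"gripper": 0},{"twist": [0,0,0.07],"travel": [0.5,2.5,0],"gripper": 0},{"twist": [0,0,0.08],"travel": [0.7,3.5,0],"gripper": 0},{"twist": [0,0,0.08],"travel": [0.8,3.7,0],"gripper": 0},{"twist": [0,0,0.08],"travel": [0.7,3.5,0],"gripper": 0},{"twist": [0,0,0.07],"travel": [0.5,2.5,0],"gripper": 0},{"twist": [0,0,0.04],"travel": [0.4,1.2,0],"gripper": 0},{"twist": [0,0,0],"travel": [0,0,0],"gripper": 0},{"twist": [0,0,0],"travel": [0,0,0],"gripper": 0}])

```text
t: 5.28
eef_pos: [485.7, 260.8, 102.5]
tool_rot: [[0.889, 0.458, -0.016], [0.458, -0.889, -0.008], [-0.018, -0.0, -1.0]]
contact_force: [-0.9, 0.6, -0.8]
finger_gap: 0.145
```

apply_moves(motion=[{"twist": [0.008,-0.016,-0.015],"travel": [0.8,-0.2,0],"gripper": 0},{"twist": [0,0,0],"travel": [0,0,0],"gripper": 0},{"twist": [0,0,0],"travel": [0,0,0],"gripper": 0}])

```text
t: 5.65
eef_pos: [494.4, 256.8, 102.6]
tool_rot: [[0.898, 0.44, 0.001], [0.44, -0.898, 0.0], [0.001, -0.0, -1.0]]
contact_force: [0.4, -0.6, -1.2]
finger_gap: 0.145
```

```bash
cat > hand.py <<'E'
from h import *
import sys
def rimfit(n,W,c0,r,h):
    z=W[...,2];m=(z>h-11)&(z<h+14)&(np.hypot(W[...,0]-c0[0],W[...,1]-c0[1])<r+15)
    P=rays(n,edge(m),h);c=np.array(c0,float)
    for i in range(5):
        D=np.hypot(*(P-c).T);s=abs(D-r)<(10 if i<2 else 5);c,res,rm=circ(P[s],r,c)
    # rim heights by quadrant: plane fit to rim pixels
    q=m&(abs(np.hypot(W[...,0]-c[0],W[...,1]-c[1])-r)<5)&(abs(z-h)<14)
    X=W[q];A=np.c_[X[:,:2]-c,np.ones(len(X))];pl=np.linalg.lstsq(A,X[:,2],rcond=None)[0]
    return c,res,rm,s.sum(),pl
if __name__=='__main__':
    x,y,r,h=map(float,sys.argv[1:5]);np.set_printoptions(precision=3,suppress=True)
    s=arm.state();print(s['eef_pos'],np.degrees(np.arctan2(s['tool_rot'][1,0],s['tool_rot'][0,0])),s['tool_rot'][:,2])
    for n in('top','scene'):
        im,d,W=cloud(n);print(n,*rimfit(n,W,(x,y),r,h))
        u,v=map(int,proj(n,(x,y,h)));c=im[max(v-75,0):v+75,max(u-65,0):u+65];cv2.imwrite('pics/_%s.png'%n,cv2.resize(np.clip(c*1.6,0,255).astype(np.uint8),(390,450),interpolation=2))
    cv2.imwrite('pics/%s.png'%sys.argv[5],np.hstack([cv2.imread('pics/_%s.png'%n) for n in('top','scene')]))
E
python3 hand.py 571 297 40 127 h1
```

```text
[494.417 256.773 102.607] 26.124039963681867 [ 0.001  0.    -1.   ]
top [569.484 293.906] 1.4934696720967295 40.53810736393287 35 [ -0.049  -0.037 126.539]
scene [572.998 295.107] 1.787354788808706 38.72790994898872 157 [  0.004  -0.007 123.401]
```

View pics/h1.png

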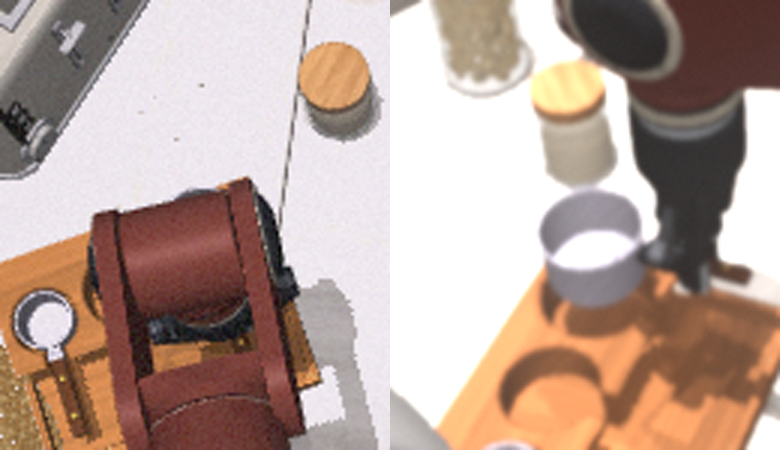

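apply_moves(motion=[{"twist": [0,0,0],"travel": [0.05,0.15,-1],"gripper": 0},{"twist": [0,0,0],"travel": [0,0,-1],"gripper": 0},{"twist": [0,0,0],"travel": [0,0,0],"gripper": 0}])

```text
t: 6.12
eef_pos: [494.4, 258.5, 80.7]
tool_rot: [[0.898, 0.441, 0.0], [0.441, -0.898, 0.0], [0.0, -0.0, -1.0]]
contact_force: [0.1, 0.2, -1.3]
finger_gap: 0.145
```

apply_moves(motion=[{"twist": [0,0,0.003],"travel": [0,0,-0.5],"gripper": 0},{"twist": [0,0,0],"travel": [0,0,-0.5],"gripper": 0},{"twist": [0,0,0],"travel": [0,0,-0.5],"gripper": 0},{"twist": [0,0,0],"travel": [0,0,0],"gripper": 0}])

```text
t: 6.62
eef_pos: [494.3, 258.6, 64.4]
tool_rot: [[0.896, 0.444, -0.0], [0.444, -0.896, -0.0], [-0.0, -0.0, -1.0]]
contact_force: [-0.2, -0.1, -0.6]
finger_gap: 0.142
```

```bash
python3 hand.py 572.5 297 40 91 h2
```

```text
[494.283 258.576  64.426] 26.357165046060945 [-0. -0. -1.]
top [566.415 296.811] 2.203540586764177 39.621565458306094 53 [-0.067 -0.045 88.961]
scene [570.458 298.335] 2.4680681452109887 39.66718180029541 186 [-0.013 -0.006 86.286]
```

View pics/h2.png

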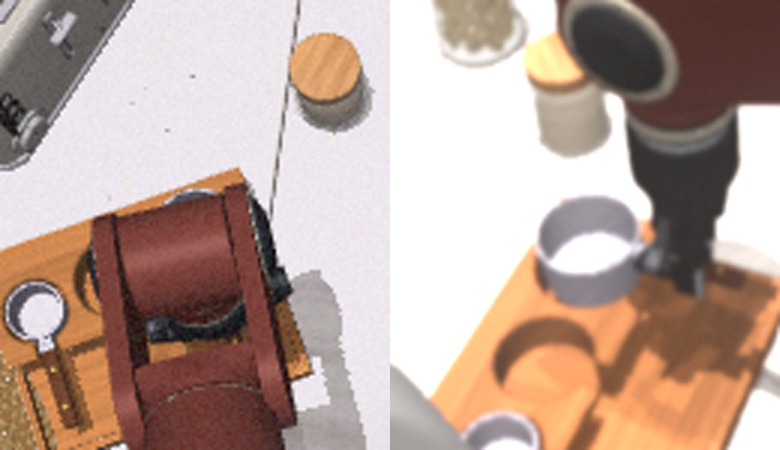

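apply_moves(motion=[{"twist": [0,0,0],"travel": [0,0,-0.6],"gripper": 0},{"twist": [0,0,0],"travel": [0,0,-0.6],"gripper": 0},{"twist": [0,0,0],"travel": [0,0,-0.5],"gripper": 0},{"twist": [0,0,0],"travel": [0,0,0],"gripper": 0}])

```text
t: 7.22
eef_pos: [494.9, 258.8, 47.1]
tool_rot: [[0.896, 0.444, 0.001], [0.444, -0.896, 0.001], [0.001, 0.0, -1.0]]
contact_force: [-0.3, -0.2, -1.3]
finger_gap: 0.144
```

apply_moves(motion=[{"twist": [0,0,0],"travel": [0,0,-0.5],"gripper": 0},{"twist": [0,0,0],"travel": [0,0,-0.5],"gripper": 0},{"twist": [0,0,0],"travel": [0,0,-0.4],"gripper": 0},{"twist": [0,0,0],"travel": [0,0,0],"gripper": 0}])

```text
t: 7.72
eef_pos: [494.9, 258.8, 32.1]
tool_rot: [[0.896, 0.444, 0.001], [0.444, -0.896, 0.001], [0.001, 0.0, -1.0]]
contact_force: [0.4, -0.8, -1.2]
finger_gap: 0.141
```

apply_moves(motion=[{"twist": [0,0,0],"travel": [0,0,-0.1],"gripper": 0},{"twist": [0,0,0],"travel": [0,0,-0.1],"gripper": 0},{"twist": [0,0,0],"travel": [0,0,0],"gripper": 0}])

```text
t: 8.1
eef_pos: [495.2, 258.9, 30.3]
tool_rot: [[0.896, 0.444, 0.002], [0.444, -0.896, 0.001], [0.002, 0.0, -1.0]]
contact_force: [0.1, 0.1, -0.3]
finger_gap: 0.14
```

apply_moves(motion=[{"twist": [0,0,0],"travel": [0,0,-0.1],"gripper": 0},{"twist": [0,0,0],"travel": [0,0,0],"gripper": 0}])

```text
t: 8.35
eef_pos: [495.4, 259.0, 29.6]
tool_rot: [[0.896, 0.444, 0.002], [0.444, -0.896, 0.001], [0.002, 0.0, -1.0]]
contact_force: [-0.6, -0.4, -0.2]
finger_gap: 0.145
```

apply_moves(motion=[{"twist": [0,0,0],"travel": [0,0,-0.1],"gripper": 0},{"twist": [0,0,0],"travel": [0,0,0],"gripper": 0}])

```text
t: 8.6
eef_pos: [495.7, 259.1, 29.4]
tool_rot: [[0.896, 0.444, 0.003], [0.444, -0.896, 0.001], [0.003, 0.0, -1.0]]
contact_force: [-1.8, -0.4, -0.4]
finger_gap: 0.146
```

apply_moves(motion=[{"twist": [0,0,0],"travel": [0,0,0],"gripper": 0.2},{"twist": [0,0,0],"travel": [0,0,0],"gripper": 0.35},{"twist": [0,0,0],"travel": [0,0,0],"gripper": 0.4},{"twist": [0,0,0],"travel": [0,0,1],"gripper": 0.4},{"twist": [0,0,0],"travel": [0,0,3],"gripper": 0.4},{"twist": [0,0,0],"travel": [0,0,4],"gripper": 0.4},{"twist": [0,0,0],"travel": [0,-3,2],"gripper": 0.5},{"twist": [0,0,-0.1],"travel": [0,-5.5,0],"gripper": 0.5},{"twist": [0,0,-0.1],"travel": [-0.5,-5.5,0],"gripper": 0.5}])

```text
t: 9.72
eef_pos: [492.1, 118.6, 137.4]
tool_rot: [[0.966, 0.258, 0.01], [0.258, -0.966, 0.001], [0.01, 0.002, -1.0]]
contact_force: [1.5, -1.0, -0.3]
finger_gap: 0.501
```

apply_moves(motion=[{"twist": [0,0,-0.1],"travel": [-0.5,-5,0],"gripper": 0.5},{"twist": [0,0,-0.12],"travel": [-0.6,-5,0],"gripper": 0.5},{"twist": [0,0,-0.12],"travel": [-0.7,-4,0],"gripper": 0.5},{"twist": [0,0,-0.08],"travel": [0,0,-2],"gripper": 0.5},{"twist": [0,0,0],"travel": [0,0,-3],"gripper": 0.5},{"twist": [0,0,0],"travel": [0,0,0],"gripper": 0.5}])

```text
t: 10.48
eef_pos: [475.2, -30.1, 93.5]
tool_rot: [[0.983, -0.18, 0.021], [-0.18, -0.984, -0.007], [0.022, 0.003, -1.0]]
contact_force: [-0.1, 0.4, -0.3]
finger_gap: 0.501
```

Run:
```python
from h import *
np.set_printoptions(precision=1,suppress=True)
for n in('top','scene'):
    im,d,W=cloud(n);cv2.imwrite(f'pics/_{n}b.png',im)
    for nm,c,r,h,y in(('L',(572,297),40,54,26),('M',(553,-42),33,42,-9)):
        try:print(n,nm,*[np.round(x,1) for x in cup(n,W,c,r,h,y)])
        except Exception as e:print(n,nm,e)
    q=abs(np.hypot(W[...,0]-572,W[...,1]-297)-40)<5
    q&=abs(W[...,2]-54)<10;X=W[q];print('rim',np.linalg.lstsq(np.c_[X[:,:2]-[572,297],np.ones(len(X))],X[:,2],rcond=None)[0]*[1000,1000,1])
s=cv2.imread('pics/_sceneb.png')[190:370,130:390];t=cv2.imread('pics/_topb.png')[175:280,120:260]
cv2.imwrite('pics/b.png',np.clip(np.hstack([cv2.resize(s,(433,300),interpolation=2),cv2.resize(t,(367,300))])*1.6,0,255).astype(np.uint8))
```

```text
top L [571.4 296.4] 26.1 27.3 1.9 2.4 150 125.3
top M [553. -42.] -9.3 -8.2 1.8 nan 50 119.3
rim [-16.5  -8.   50.7]
scene L [576.2 297.3] 23.7 23.4 -0.5 1.4 242 128.5
scene M [554.1 -42.8] -11.9 -9.9 3.1 2.0 148 121.3
rim [ 4.2  4.  50.5]
  return _methods._mean(a, axis=axis, dtype=dtype,
  ret = ret.dtype.type(ret / rcount)
```

View pics/b.png

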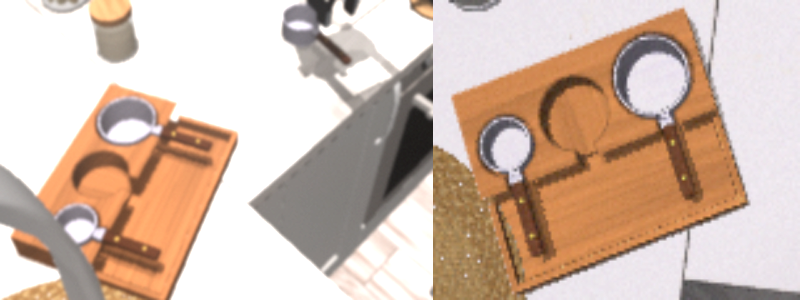

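apply_moves(motion=[{"twist": [0.007,0.021,0.012],"travel": [-0.2,0.1,-1],"gripper": 0.5},{"twist": [0,0,0],"travel": [0,0,-2],"gripper": 0.5},{"twist": [0,0,0],"travel": [0,0,-2],"gripper": 0.5},{"twist": [0,0,0],"travel": [0,0,0],"gripper": 0.5}])

```text
t: 11.08
eef_pos: [478.9, -29.0, 49.3]
tool_rot: [[0.986, -0.164, 0.011], [-0.164, -0.987, -0.002], [0.011, 0.0, -1.0]]
contact_force: [0.1, 0.5, 0.4]
finger_gap: 0.498
```

apply_moves(motion=[{"twist": [0.002,0.012,0],"travel": [-0.5,0,-1],"gripper": 0.5},{"twist": [0,0,0],"travel": [0,0,-1.2],"gripper": 0.5},{"twist": [0,0,0],"travel": [0,0,-0.6],"gripper": 0.5},{"twist": [0,0,0],"travel": [0,0,0],"gripper": 0.5}])

```text
t: 11.58
eef_pos: [475.2, -29.1, 21.7]
tool_rot: [[0.987, -0.163, 0.001], [-0.163, -0.987, -0.0], [0.001, 0.0, -1.0]]
contact_force: [0.1, -0.3, 0.2]
finger_gap: 0.499
```

apply_moves(motion=[{"twist": [0,0,0],"travel": [-0.1,0,-0.4],"gripper": 0.5},{"twist": [0,0,0],"travel": [0,0,0],"gripper": 0.3},{"twist": [0,0,0],"travel": [0,0,0],"gripper": 0.1},{"twist": [0,0,0],"travel": [0,0,0],"gripper": 0},{"twist": [0,0,0],"travel": [0,0,0],"gripper": 0},{"twist": [0,0,0],"travel": [0,0,0],"gripper": 0}], newtons=70)

```text
t: 12.32
eef_pos: [474.8, -29.4, 18.3]
tool_rot: [[0.987, -0.163, 0.003], [-0.163, -0.987, -0.001], [0.003, 0.0, -1.0]]
contact_force: [-0.2, -0.3, -1.3]
finger_gap: 0.147
```

apply_moves(motion=[{"twist": [0,0,0],"travel": [0,0,1.5],"gripper": 0},{"twist": [0,0,0],"travel": [0,0,3],"gripper": 0},{"twist": [0,0,0],"travel": [0,0,4],"gripper": 0},{"twist": [0,0,0],"travel": [0,0,1],"gripper": 0},{"twist": [0,0,0],"travel": [0,0,0],"gripper": 0}])

```text
t: 12.95
eef_pos: [473.2, -29.0, 117.0]
tool_rot: [[0.987, -0.163, 0.001], [-0.163, -0.987, -0.0], [0.001, 0.0, -1.0]]
contact_force: [-0.4, 0.9, -0.5]
finger_gap: 0.142
```

apply_moves(motion=[{"twist": [0,0,0.03],"travel": [0,1.5,0],"gripper": 0},{"twist": [0,0,0.06],"travel": [0,3,0],"gripper": 0},{"twist": [0,0,0.08],"travel": [-0.2,4.5,0],"gripper": 0},{"twist": [0,0,0.08],"travel": [-0.2,5,0],"gripper": 0},{"twist": [0,0,0.08],"travel": [-0.3,5,0],"gripper": 0},{"twist": [0,0,0.08],"travel": [-0.3,5,0],"gripper": 0},{"twist": [0,0,0.08],"travel": [-0.3,4.5,0],"gripper": 0},{"twist": [0,0,0.06],"travel": [-0.3,3.5,0],"gripper": 0},{"twist": [0,0,0.05],"travel": [-0.2,2.5,0],"gripper": 0},{"twist": [0,0,0.02],"travel": [0,1.5,0],"gripper": 0},{"twist": [0,0,0],"travel": [0,0,0],"gripper": 0},{"twist": [0,0,0],"travel": [0,0,0],"gripper": 0}])

```text
t: 14.45
eef_pos: [437.8, 346.4, 96.4]
tool_rot: [[0.882, 0.469, -0.03], [0.469, -0.883, -0.014], [-0.033, -0.002, -0.999]]
contact_force: [0.9, -0.4, -1.1]
finger_gap: 0.145
```

apply_moves(motion=[{"twist": [0.014,-0.03,-0.028],"travel": [1.0,-0.5,0.5],"gripper": 0},{"twist": [0,0,0],"travel": [0.7,-0.3,0],"gripper": 0},{"twist": [0,0,0],"travel": [0,0,0],"gripper": 0}])

```text
t: 14.82
eef_pos: [456.7, 335.7, 102.1]
tool_rot: [[0.898, 0.44, 0.003], [0.44, -0.898, 0.001], [0.003, 0.0, -1.0]]
contact_force: [0.7, 0.5, -0.9]
finger_gap: 0.146
```

```bash
python3 hand.py 526 373 33 122 h3
```

```text
[456.747 335.705 102.079] 26.079604466100612 [ 0.003  0.001 -1.   ]Traceback (most recent call last):
  File "hand.py", line 16, in <module>
    im,d,W=cloud(n);print(n,*rimfit(n,W,(x,y),r,h))
                             ~~~~~~^^^^^^^^^^^^^^^
  File "hand.py", line 7, in rimfit
    D=np.hypot(*(P-c).T);s=abs(D-r)<(10 if i<2 else 5);c,res,rm=circ(P[s],r,c)
                 ~^~
ValueError: operands could not be broadcast together with shapes (0,) (2,)
```

apply_moves(motion=[{"twist": [0,0.003,0.005],"travel": [-0.1,0.2,0],"gripper": 0},{"twist": [0,0,0],"travel": [0,0,0],"gripper": 0}])

```text
t: 15.12
eef_pos: [455.6, 337.9, 102.2]
tool_rot: [[0.896, 0.444, -0.0], [0.444, -0.896, 0.001], [0.0, -0.001, -1.0]]
contact_force: [0.6, -0.0, -0.6]
finger_gap: 0.142
```

```bash
sed -i "s/print(n,\*rimfit(n,W,(x,y),r,h))/print(n,*(rimfit(n,W,(x,y),r,h) if n=='scene' else ()))/" hand.py; python3 hand.py 526 373 33 126 h3
```

```text
[455.59  337.885 102.179] 26.378146580576875 [-0.     0.001 -1.   ]
top
scene [526.13  373.738] 2.062067551315028 32.61950520565627 177 [ -0.007  -0.015 122.1  ]
```

View pics/h3.png

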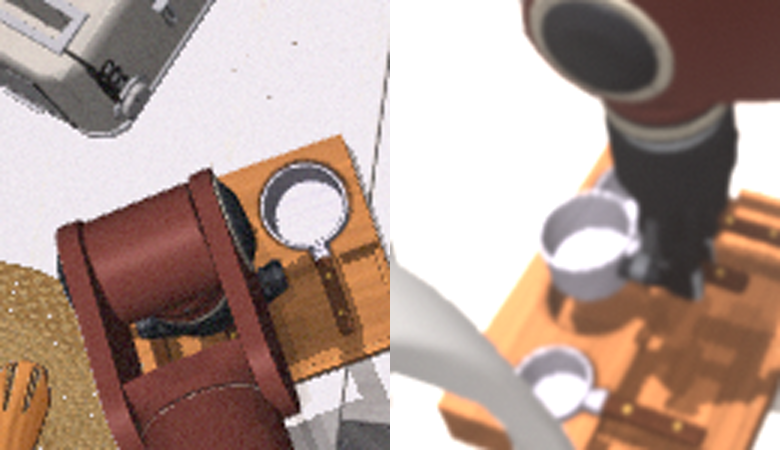

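apply_moves(motion=[{"twist": [0,0,0],"travel": [0,0,-1],"gripper": 0},{"twist": [0,0,0],"travel": [0,0,-1],"gripper": 0},{"twist": [0,0,0],"travel": [0,0,-0.7],"gripper": 0},{"twist": [0,0,0],"travel": [0,0,0],"gripper": 0}])

```text
t: 15.72
eef_pos: [454.5, 337.6, 72.0]
tool_rot: [[0.896, 0.445, -0.002], [0.445, -0.896, 0.0], [-0.002, -0.001, -1.0]]
contact_force: [1.2, 1.3, -0.6]
finger_gap: 0.147
```

apply_moves(motion=[{"twist": [0,-0.002,0],"travel": [0.1,0,-0.5],"gripper": 0},{"twist": [0,0,0],"travel": [0,0,-0.5],"gripper": 0},{"twist": [0,0,0],"travel": [0,0,-0.5],"gripper": 0},{"twist": [0,0,0],"travel": [0,0,0],"gripper": 0}])

```text
t: 16.23
eef_pos: [455.9, 337.8, 56.2]
tool_rot: [[0.896, 0.445, 0.0], [0.445, -0.896, 0.0], [0.0, -0.0, -1.0]]
contact_force: [-0.4, 0.8, -0.9]
finger_gap: 0.15
```

Base is about 12 mm inside the pocket, with no contact force.

apply_moves(motion=[{"twist": [0,0,0],"travel": [0,0,-0.5],"gripper": 0},{"twist": [0,0,0],"travel": [0,0,-0.5],"gripper": 0},{"twist": [0,0,0],"travel": [0,0,-0.5],"gripper": 0},{"twist": [0,0,0],"travel": [0,0,-0.3],"gripper": 0},{"twist": [0,0,0],"travel": [0,0,0],"gripper": 0}])

```text
t: 16.85
eef_pos: [456.0, 337.8, 37.1]
tool_rot: [[0.896, 0.445, 0.001], [0.445, -0.896, 0.0], [0.001, -0.0, -1.0]]
contact_force: [0.3, 0.9, -1.2]
finger_gap: 0.147
```

apply_moves(motion=[{"twist": [0,0,0],"travel": [0,0,-0.2],"gripper": 0},{"twist": [0,0,0],"travel": [0,0,-0.2],"gripper": 0},{"twist": [0,0,0],"travel": [0,0,-0.1],"gripper": 0},{"twist": [0,0,0],"travel": [0,0,0],"gripper": 0}])

```text
t: 17.35
eef_pos: [456.3, 338.0, 32.1]
tool_rot: [[0.896, 0.445, 0.001], [0.445, -0.896, 0.001], [0.002, -0.0, -1.0]]
contact_force: [-0.3, -0.3, -1.6]
finger_gap: 0.147
```

apply_moves(motion=[{"twist": [0,0,0],"travel": [0,0,-0.1],"gripper": 0},{"twist": [0,0,0],"travel": [0,0,-0.05],"gripper": 0},{"twist": [0,0,0],"travel": [0,0,0],"gripper": 0}])

```text
t: 17.73
eef_pos: [456.4, 338.1, 30.8]
tool_rot: [[0.896, 0.445, 0.002], [0.445, -0.896, 0.001], [0.002, -0.0, -1.0]]
contact_force: [0.3, 0.4, -0.6]
finger_gap: 0.145
```

apply_moves(motion=[{"twist": [0,0,0],"travel": [0,0,-0.1],"gripper": 0},{"twist": [0,0,0],"travel": [0,0,0],"gripper": 0},{"twist": [0,0,0],"travel": [0,0,0],"gripper": 0}])

```text
t: 18.1
eef_pos: [456.7, 338.2, 30.4]
tool_rot: [[0.896, 0.445, 0.002], [0.445, -0.896, 0.001], [0.002, -0.0, -1.0]]
contact_force: [-0.2, -0.1, -1.6]
finger_gap: 0.146
```

apply_moves(motion=[{"twist": [0,0,0],"travel": [0,0,-0.1],"gripper": 0},{"twist": [0,0,0],"travel": [0,0,0],"gripper": 0}])

```text
t: 18.35
eef_pos: [456.8, 338.3, 30.2]
tool_rot: [[0.896, 0.445, 0.002], [0.445, -0.896, 0.001], [0.002, -0.0, -1.0]]
contact_force: [-0.4, -0.8, 1.8]
finger_gap: 0.146
```

Now on the floor (force reversed upward). Release and retreat.

apply_moves(motion=[{"twist": [0,0,0],"travel": [0,0,0],"gripper": 0.2},{"twist": [0,0,0],"travel": [0,0,0],"gripper": 0.35},{"twist": [0,0,0],"travel": [0,0,0],"gripper": 0.4},{"twist": [0,0,0],"travel": [0,0,1],"gripper": 0.4},{"twist": [0,0,0],"travel": [0,0,3],"gripper": 0.4},{"twist": [0,0,0],"travel": [0,0,5],"gripper": 0.4},{"twist": [0,0,0],"travel": [0,-2,4],"gripper": 0.4},{"twist": [0,0,0],"travel": [0,-5.5,2],"gripper": 0.4},{"twist": [0,0,0],"travel": [0,-6,0],"gripper": 0.4},{"twist": [0,0,0],"travel": [0,-6,0],"gripper": 0.4},{"twist": [0,0,0],"travel": [0,-6,0],"gripper": 0.4},{"twist": [0,0,0],"travel": [0,-5,0],"gripper": 0.4}])

```text
t: 19.85
eef_pos: [457.0, 27.4, 192.4]
tool_rot: [[0.892, 0.452, 0.016], [0.452, -0.892, 0.002], [0.015, 0.006, -1.0]]
contact_force: [0.4, -0.7, 1.1]
finger_gap: 0.403
```

apply_moves(motion=[{"twist": [0,0,0],"travel": [0,-4,0],"gripper": 0.4},{"twist": [0,0,0],"travel": [0,0,0],"gripper": 0.4},{"twist": [0,0,0],"travel": [0,0,0],"gripper": 0.4}])

```text
t: 20.23
eef_pos: [457.1, -16.5, 194.9]
tool_rot: [[0.894, 0.447, 0.02], [0.447, -0.895, 0.001], [0.018, 0.008, -1.0]]
contact_force: [0.2, 0.1, 0.1]
finger_gap: 0.397
```

Run:
```python
from h import *
np.set_printoptions(precision=1,suppress=True)
for n in('top','scene'):
    im,d,W=cloud(n);cv2.imwrite(f'pics/_{n}b.png',im)
    for nm,c,r in(('L',(572,297),40),('M',(526.5,373),33),('S',(489,440),27)):
        print(n,nm,*[np.round(x,1) for x in cup(n,W,c,r,54,26)])
        q=(abs(np.hypot(W[...,0]-c[0],W[...,1]-c[1])-r)<5)&(abs(W[...,2]-54)<12);z=W[q][:,2];print('  rim p50,p90',np.percentile(z,[50,90]))
        a=W[...,:2]-c;q=(np.hypot(*np.moveaxis(a,-1,0))-r-45);ax=np.array([.896,.444]);al=-(a@ax);la=a@np.array([-.444,.896])
        for lo,hi in((30,45),(60,80)):
            q=(al>r+lo)&(al<r+hi)&(abs(la)<5)&(W[...,2]>30);print('  handle z',np.median(W[q][:,2]),q.sum())
    print('oats',np.nanmedian(W[(abs(W[...,2]-98)<6)&(np.hypot(W[...,0]-730,W[...,1]-197)<45)],0),
     'mug',np.nanmedian(W[(W[...,2]>55)&(W[...,2]<90)&(np.hypot(W[...,0]-437,W[...,1]+276)<45)],0), np.nanmedian(np.load(n+'0.npz')['W'][(lambda W:(W[...,2]>55)&(W[...,2]<90)&(np.hypot(W[...,0]-437,W[...,1]+276)<45))(np.load(n+'0.npz')['W'])],0))
s=cv2.imread('pics/_sceneb.png')[220:370,130:290];t=cv2.imread('pics/_topb.png')[175:280,120:260]
cv2.imwrite('pics/b2.png',np.clip(np.hstack([cv2.resize(s,(380,356),interpolation=2),cv2.resize(t,(420,356),interpolation=2)])*1.6,0,255).astype(np.uint8))
```

```text
top L [571.2 296.3] 26.0 27.4 2.0 2.2 152 125.1
  rim p50,p90 [49.7 54.9]
  handle z 49.695037028154374 18
  handle z 51.43936827123472 27
top M [527.  373.2] 26.9 27.1 0.7 2.1 156 119.1
  rim p50,p90 [50.1 55. ]
  handle z 51.33992588000807 19
  handle z 50.01519586468879 27
top S [487.1 438.4] 27.0 27.2 1.0 2.4 154 111.0
  rim p50,p90 [50.1 54.6]
  handle z 51.63635476666504 23
  handle z 51.26429072607754 29
oats [732.6 200.7  96.5] mug [ 434.3 -283.    62.1] [ 434.6 -283.7   62.4]
scene L [576.  297.3] 23.8 23.6 -0.3 1.5 243 128.3
  rim p50,p90 [50.4 54.5]
  handle z 52.070527789400444 26
  handle z 51.62092458608252 34
scene M [522.5 377.8] 29.2 26.1 -3.8 2.1 249 115.9
  rim p50,p90 [50.4 54.7]
  handle z 52.33087795422288 26
  handle z 51.95795604940719 42
scene S [482.7 446.7] 32.2 28.9 -3.5 1.7 277 110.4
  rim p50,p90 [50.2 54.5]
  handle z 52.11522635720339 38
  handle z 51.71133403916602 53
oats [732.6 202.7  97.9] mug [ 435.2 -279.5   67.8] [ 435.3 -280.5   68.6]
```

View pics/b2.png

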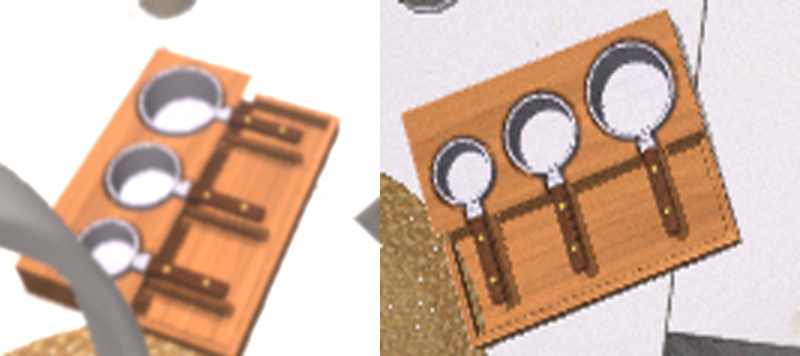

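The picture shows all three cups in their pockets with handles in their slots; handle tops are at about 52 mm for all three, as expected.

```bash
python3 -c "
from workcell import arm
print(arm.finish_job())"
```

```text
the job is handed in; nothing more can be done
None
```

Both loose cups are put away: the large cup in its pocket first, then the middle cup. I lifted each by its handle, lowered it in small steps until it touched the floor, then released it. I handed the job in at about 20 s of the 48 s allowed. The force readings I saw stayed below about 3 N.

**Seating:** On the last check, the handle tops of all three cups read 50–52 mm (52 expected), and the rim tops read about 55 mm (54 expected). The final picture shows each bowl in its pocket and each handle in its slot.

**Bystanders:** The jar and the mug read within about 1 mm of their starting positions. The small cup is still stowed and also reads about where it was.

**Disagreement:** The two cameras differed by 5–6 mm on the middle and large cups' positions and 9–10 mm on the small cup's. I think this comes from the scene-camera circle fit catching the block's edges. The top camera matched the pocket positions within about 1 mm.

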